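Point the column selector at the fitted column and start the pump

ROBOT

A 6-joint arm with a two-finger parallel gripper is mounted at the origin on the work surface. World frame = base frame: x ahead of the robot, y to its left, z up, the work surface at z = 0. Lengths are in m, angles in degrees, forces in N, time in s.
With the tool pointing down it reaches from about 0.375 to 0.9 m from the base axis. Payload 3.1 kg.
Tool frame: the origin (TCP) lies between the finger pads; the fingertips stand 11 mm ahead of it and the grasp point (between the pads) lies 8 mm behind it; z points along the fingers, y is the line along which they close (so a half turn about z gives the same grasp; the last joint's range is limited). The gripper opens to 87 mm and grips with 3 to 60 N. Pads are 19 mm wide; open, the fingers measure 117 mm over their backs; the gripper's body (75 mm by 190 mm) begins 51 mm behind the grasp point.
Start: joints at [-81.503, 30.224, 82.088, -0, 67.689, -10.227], TCP at [0.201, -0.592, 0.234] pointing down, gripper open.
Joint ranges: [-176.69, 176.69], [-43.24, 126.21], [12.49, 139.97], [-82, 262], [0, 151.66], [-163.58, 163.58]. Speed limits (degrees/s): [159.86, 159.86, 180, 180, 180, 180].

INTERFACE

Orientations are given as a 3x3 rotation matrix whose columns are the frame's x, y, z axes.
In Python, from rig import bot, viewer, workorder, models gives the robot as it stands.
- The arm moves only by the shell command python3 -m jog 'ROWS'. ROWS is JSON, a list of rows, each a list of 7 numbers: the opening, from 0 (shut) to 1 (fully open), then the shift along the tool's x, y, z in m, then the turn, a rotation vector about the tool's x, y, z in degrees. In form: [[claw, x, y, z, ax, ay, az], ...]. A call has 1 to 20 rows; each row is the pose to reach, as a shift and turn from the pose commanded when the call began, along the tool's axes at that moment; what a row does not reach only later rows make up. A row lasts 1/8 s, in which the tool goes at most 62.5 mm and 10.7 degrees, less where a joint would pass 70% of its speed; a pose out of reach is approached as far as the arm can. A call with a gripper value outside its range is refused whole. The fingers move at their own pace and stop on an object; the grip force is fixed at half the most. Time passes only in rows, so rows that repeat a pose let the fingers close. It gives the time, the measured TCP pose, the force, the opening and the grip force at its end, in the units of the state.
- bot.read_state(): the state, without advancing time (a new reading comes with each control period).
- viewer.capture(name): name is "side" or "top" or "wrist"; returns (picture, depth): 384x512x3 uint8, blue, green, red; 384x512 float32, m along the optical axis (not along the pixel's ray), 0 where there is no reading.
- viewer.camera_info(name): a dict with "fx", "fy", "cx", "cy" (pixels), "world_to_cam" (4x4, takes a point from world to camera coordinates). Camera axes: x right, y down, z forward; pixel columns grow to the right and rows downward; lengths in m; the calibration is good to about 2 mm. The wrist camera is an equidistant fisheye: a pixel r from the principal point sees the ray r / f radians off the axis. A picture is of the moment at which its call begins: read the wrist's pose just before it. camera_info takes no time and is no camera call; for the wrist camera it gives the pose at the moment of the call.
- workorder.hand_in(): hands the job in; it is judged then, once.
Trained networks look in the newest picture that a camera, given by its name, has taken for a name from the list of things; names that differ only in an ending like _2 or _b are one class to them, and where a whole thing is asked for, a point or a joint stands for the part that bears it (a point fixed in the world has none). Each returns a list of dicts, best first, with "p" (0 to 1); they miss things now and then, are a little off and sometimes report something else, mostly with a low value. They report only what shows in the picture. A call takes as long as a camera call.
- models.outline_of(camera, thing): "mask" (384x512 bool, what is visible of it).
- models.tip_of(camera, thing): "xyz" ([x, y, z] in m, in world coordinates, good to about 4 mm: a listed point, or the origin of a listed thing).
The state is a dict: "time_s": time; "joint_positions": joint angles; "qvel": joint speeds; "tau": joint torques, N m; "position": TCP position; "tcp_rot": TCP orientation; "force": force on the tool from outside, world axes, zero at the start; "moment": the same for the moment, N m; "opening": opening from 0.0 (shut) to 1.0 (fully open); "grasp_force": force on a finger pad.
Only numpy, scipy, OpenCV 4.12 (cv2) and the standard library are available. Lean on these libraries where they do the work, as an engineer would, in place of code of your own. Each camera call takes 0.05 s, during which the arm holds its last target. There are 200 camera calls.

TASK

On the round selector valve, push the black lever round with a fingertip, without pinching it, until it points straight at the port with the upright steel column. Only then press the round button on the pump box fully down and let it come back up. Push gently, do not touch the column, and leave the bottle, vial and wrench where they are.

Things in the scene. Friction and masses are not known exactly. Their poses are not given: they have to be found in the camera images.
- valve: Round selector valve fixed to the bench: flat disc 250 mm in diameter, its flat grey top 30 mm above the bench. Origin: centre of its underside. The four ports lie on a circle of radius 110 mm about its vertical axis, at -1.15, -0.55, +0.55 and +1.15 rad from its x axis (counter-clockwise from above positive). It stands with its x axis roughly away from the robot.
- lever (a joint): Angle of the lever about the vertical axis of the valve, rad: 0 = along the valve's x axis, where no port is, positive counter-clockwise seen from above; stops at -1.5 and +1.5. Stiff by friction (0.24 N m: about 4 N when pushed 60 mm from the pivot), it stays where it is left; no spring, no detents.
- lever_pivot (a point): Point on the lever's vertical turning axis, 62 mm above the bench. The dark steel hub round it is 44 mm in diameter, from 40 to 66 mm above the bench, with an 8 mm radius screw head 4 mm higher.
- lever_tip (a point): Tip of the lever, 89 mm from the turning axis, at the height of the lever's top, 62 mm above the bench; x axis along the lever, outwards. The black lever is a straight bar 16 mm wide out to 78 mm from the axis, then a 10 mm wide nose; it stands from 44 to 62 mm above the bench, so 14 mm clear of the valve's top.
- lever_aim (a point): Point on the lever's centre line carried on 110 mm from the axis, beyond the tip, on the circle of the ports; turns with the lever. It lies over a port's centre when the lever points straight at it.
- column: Short steel column standing upright in one of the four ports: 22 mm in diameter, 55 mm tall, from 30 to 85 mm above the bench. Origin: centre of its foot. Fixed to the valve. The other three ports have only flat steel plugs, 20 mm in diameter and 7 mm high (top 37 mm above the bench).
- pump: Dark pump control box fixed to the bench, 160 x 110 x 50 mm (x, y, z), with the round button on its top. Origin: centre of its underside.
- button (a joint): Travel of the button, m: 0 = up, 0.006 = fully down. Spring: about 5 N holds it fully down; it comes back by itself.
- button_top (a point): Centre of the top face of the round grey button, 36 mm in diameter, 72 mm above the bench; it is pressed straight down.
- bottle: Loose amber bottle, 72 mm in diameter, 150 mm tall; leave alone. Origin: centre of its underside.
- vial: Loose small glass vial with a black cap, 28 mm in diameter, 55 mm tall; leave alone. Origin: centre of its underside.
- wrench: Loose steel wrench 150 mm long lying on the bench; leave alone. Its origin is on its underside, x along its length.

How it is judged:
By the outcome, as a careful person would: the job done as asked, in the order asked, and still so for the second after the job is handed in, with the robot touching nothing.
It also fails if it takes over 48 s, if anything falls off the work surface, if the arm or the gripper's body presses on something with over 40 N, if the wrist force passes 120 N, or if a joint passes its speed limit or range.

## Working session

There is one attempt and no reset: what is moved stays moved. The work goes in short steps, Python scripts to look and compute and a shell command to move; the robot and the scene stay as the last step left them, time stands still between calls to the robot, and variables do not carry over. Pictures are saved under pics/ and viewed, at most 10 in all, crops included, and the job is handed in when it is done.

```bash
mkdir -p pics; python3 - <<'E'
from rig import bot, viewer, workorder, models
import cv2, numpy as np
s=bot.read_state(); print(s['time_s'],s['position'],np.round(s['tcp_rot'],3).tolist(),s['opening'],s['force'])
ims=[]
for c in ['top','side']:
    p,d=viewer.capture(c); ims.append(p)
    for t in ['valve','lever_pivot','lever_tip','lever_aim','column','pump','button_top','bottle','vial','wrench']:
        r=models.tip_of(c,t); print(c,t,[(np.round(x['xyz'],4).tolist(),round(x['p'],2)) for x in r[:2]])
cv2.imwrite('pics/a.png',cv2.resize(np.vstack(ims),(450,600)) if 0 else np.hstack([cv2.resize(i,(400,300)) for i in ims]))
cv2.imwrite('pics/top.png',ims[0])
E
```

```text
0.0 [ 0.2005254  -0.59122791  0.23259166] [[0.947, 0.321, -0.0], [0.321, -0.947, 0.002], [0.0, -0.002, -1.0]] 1.004543500255668 [ 0.73376029 -0.21008583 -0.09118126]
top valve [([0.4948, 0.0493, -0.0009], 0.79), ([0.7724, 0.0482, -0.003], 0.73)]
top lever_pivot [([0.4983, 0.0575, 0.0639], 0.57)]
top lever_tip [([0.5825, 0.0487, 0.0617], 0.77), ([0.4971, 0.0581, 0.0631], 0.68)]
top lever_aim [([0.6069, 0.0478, 0.0384], 0.74)]
top column [([0.5836, 0.0504, 0.0658], 0.45), ([0.5489, -0.041, 0.0292], 0.42)]
top pump [([0.4774, -0.2689, -0.0016], 0.62)]
top button_top [([0.4447, -0.2749, 0.073], 0.75)]
top bottle [([0.7195, -0.2609, 0.0008], 0.91)]
top vial [([0.5019, 0.3712, 0.0043], 0.47), ([0.5812, 0.0502, 0.0629], 0.2)]
top wrench [([0.7688, 0.0485, -0.0004], 0.66)]
side valve [([0.4989, 0.0533, -0.0018], 0.8)]
side lever_pivot [([0.4955, 0.0505, 0.0614], 0.68)]
side lever_tip [([0.5827, 0.0504, 0.061], 0.62)]
side lever_aim [([0.6032, 0.0524, 0.0395], 0.66)]
side column [([0.5504, -0.045, 0.0285], 0.68)]
side pump [([0.4771, -0.2729, -0.0027], 0.8)]
side button_top [([0.4418, -0.2782, 0.0741], 0.89), ([0.6033, 0.0524, 0.0402], 0.63)]
side bottle [([0.7183, -0.26, 0.0007], 0.59)]
side vial [([0.4997, 0.37, 0.0047], 0.46)]
side wrench [([0.7733, 0.0502, 0.0029], 0.73)]
```

View pics/a.png

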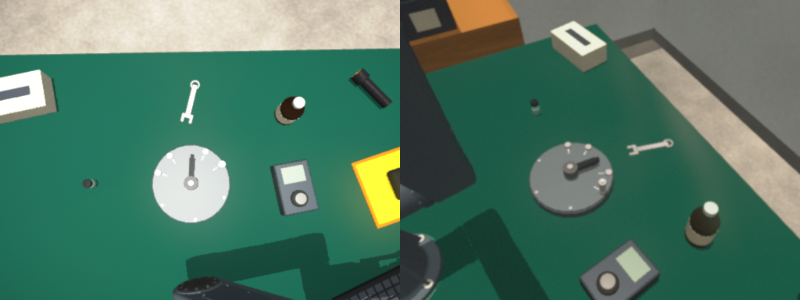

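View pics/top.png

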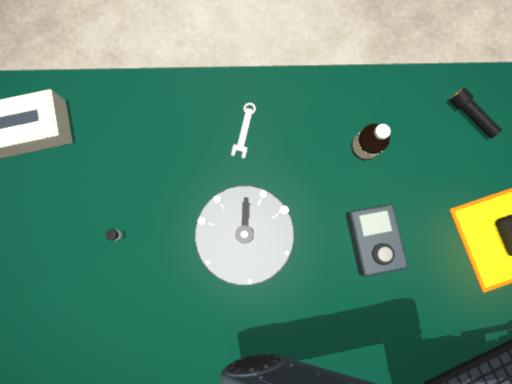

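The top view shows the valve hub at (244,234), the lever pointing up to (246,198), ports at (201,221), (217,199), (263,194) and (284,210), and the button at (385,254). The side view shows the column at the rightmost port, about world (0.55,-0.045). Next I refine these positions with depth.

```bash
cat > h.py <<'E'
from rig import bot, viewer, workorder, models
import cv2, numpy as np
def cloud(c):
    p,d=viewer.capture(c); i=viewer.camera_info(c)
    v,u=np.mgrid[:384,:512]
    P=np.stack([(u-i['cx'])/i['fx']*d,(v-i['cy'])/i['fy']*d,d,np.ones_like(d)],-1)
    W=P@np.linalg.inv(i['world_to_cam']).T
    W=W[...,:3]; W[d<=0]=np.nan
    return p,W,i
E
python3 - <<'E'
from h import *
for c in ['top','side']:
    p,W,i=cloud(c)
    x,y,z=W[...,0],W[...,1],W[...,2]
    near=np.hypot(x-.497,y-.052)<.14
    m=near&(z>.022)&(z<.036); print(c,'disc',m.sum(),np.median(z[m]),cv2.minEnclosingCircle(np.c_[x[m],y[m]].astype(np.float32)))
    m=near&(np.hypot(x-.55,y+.045)<.03)&(z>.075); print('coltop',m.sum(),W[m].mean(0),W[m].min(0),W[m].max(0))
    m=near&(z>.05)&(np.hypot(x-.55,y+.045)>.03); r=np.hypot(x-.497,y-.052)
    mh=m&(r<.03); print('hub',mh.sum(),cv2.minEnclosingCircle(W[mh][:,:2].astype(np.float32)),np.median(z[mh]))
    ml=m&(r>.03)&(r<.095);A=W[ml][:,:2]; print('lever',ml.sum(),np.median(z[ml]),cv2.fitLine(A.astype(np.float32),cv2.DIST_HUBER,0,.001,.001).ravel(),r[ml].max())
    m=near&(r>.09)&(z>.0345)&(z<.05)
    n,l,st,ce=cv2.connectedComponentsWithStats(m.astype(np.uint8))
    for k in range(1,n): print('plug',st[k][4],ce[k],W[l==k].mean(0))
    m=(np.hypot(x-.443,y+.277)<.03)&(z>.066); print('button',m.sum(),W[m].mean(0),cv2.minEnclosingCircle(W[m][:,:2].astype(np.float32)))
    if c=='top':cv2.imwrite('pics/b.png',cv2.resize(p[170:300,185:305],(720,600)[:2] if 0 else (552,598),interpolation=cv2.INTER_CUBIC))
E
```

```text
top disc 7185 0.030235687422826896 ((0.49618300795555115, 0.05505133047699928), 0.12449086457490921)
coltop 64 [ 0.55072138 -0.03972638  0.08112263] [ 0.54002523 -0.04957427  0.07678388] [ 0.56127354 -0.03031369  0.08659555]
hub 286 ((0.5013837218284607, 0.05447191745042801), 0.02649768255650997) 0.06635482515675312
lever 150 0.06183528186683723 [ 0.99885535 -0.04783321  0.5537192   0.05216663] 0.08737461677289865
plug 1 [233. 189.] [0.60802913 0.08180443 0.03539928]
plug 1 [246. 189.] [0.60743715 0.04938855 0.0351946 ]
plug 1 [237. 191.] [0.60290591 0.07192784 0.03464998]
plug 1 [250. 190.] [0.60480813 0.03945535 0.03460597]
plug 1 [258. 191.] [0.60184361 0.0195514  0.0350788 ]
plug 45 [262.84444444 193.4       ] [0.59531754 0.0076791  0.03712065]
plug 45 [216.95555556 198.97777778] [0.58352115 0.12180352 0.03749292]
plug 1 [225. 194.] [0.59594312 0.10192305 0.03461287]
plug 1 [272. 195.] [ 0.5911861  -0.01514232  0.03454447]
plug 1 [270. 197.] [ 0.58613815 -0.00996791  0.03561002]
plug 1 [213. 203.] [0.57389923 0.13184675 0.03549914]
plug 1 [220. 204.] [0.57117093 0.11458999 0.0345
[... 1567 characters left out ...]
8905   0.08625761]
hub 351 ((0.5000745058059692, 0.0527043417096138), 0.026940997689962387) 0.06520988167160602
lever 206 0.06072344370917282 [ 0.9968172  -0.07972134  0.5583409   0.04811995] 0.08665408812320616
plug 42 [214.47619048 184.97619048] [0.5297889  0.15786056 0.03687393]
plug 40 [240.6  187.65] [0.58223996 0.12021773 0.03679961]
plug 1 [263. 211.] [0.59819778 0.0341049  0.034561  ]
plug 50 [266.76 220.18] [0.59293576 0.00563526 0.03687952]
plug 48 [259.4375     244.64583333] [ 0.54732229 -0.04626432  0.04043368]
plug 1 [216. 265.] [ 0.44440227 -0.04509607  0.03577254]
button 343 [ 0.4400664  -0.27719391  0.07160156] ((0.44191911816596985, -0.2745607793331146), 0.02006029710173607)
```

View pics/b.png

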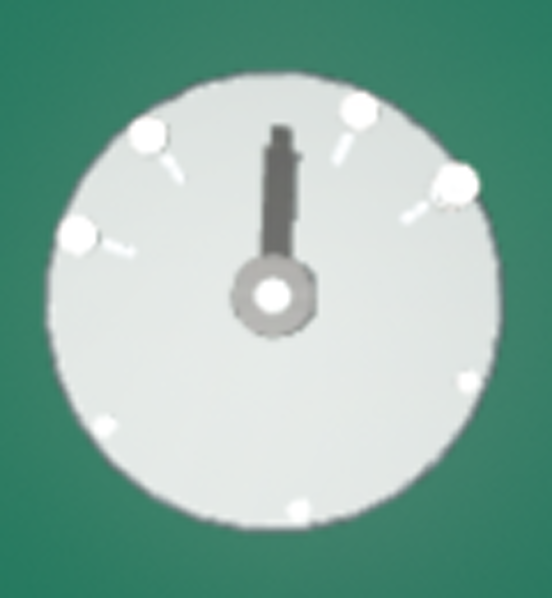

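```bash
python3 -m jog '[[0,0.02,-0.02,0,0,0,-3],[0,0.06,-0.058,0,0,0,-8],[0,0.10,-0.096,0,0,0,-13],[0,0.14,-0.134,0,0,0,-18],[0,0.18,-0.173,0,0,0,-23],[0,0.22,-0.211,0,0,0,-28],[0,0.26,-0.25,0.01,0,0,-33],[0,0.30,-0.288,0.01,0,0,-38],[0,0.34,-0.327,0.01,0,0,-43],[0,0.38,-0.365,0.02,0,0,-48],[0,0.42,-0.403,0.03,0,0,-53],[0,0.46,-0.442,0.04,0,0,-58],[0,0.50,-0.48,0.05,0,0,-63],[0,0.53,-0.51,0.05,0,0,-66],[0,0.55,-0.528,0.05,0,0,-67.5],[0,0.559,-0.537,0.05,0,0,-68],[0,0.559,-0.537,0.05,0,0,-68]]'
python3 - <<'E'
from h import *
s=bot.read_state(); print(s['time_s'],s['position'],np.round(s['tcp_rot'],3).tolist(),s['opening'],s['force'],s['joint_positions'])
p,d=viewer.capture('side');q,d=viewer.capture('wrist')
cv2.imwrite('pics/c.png',np.hstack([cv2.resize(i,(400,300)) for i in (p,q)]))
E
```

```text
time_s: 3.32
position: [0.5576, 0.0963, 0.1835]
tcp_rot: [[0.056, 0.998, -0.0], [0.998, -0.056, -0.0], [-0.0, -0.0, -1.0]]
force: [-0.0, 0.1, 0.4]
opening: 0.005
grasp_force: 0.0
3.325 [0.55764965 0.09633806 0.18352676] [[0.056, 0.998, -0.0], [0.998, -0.056, -0.0], [-0.0, -0.0, -1.0]] 0.004952108699628447 [-0.02228037  0.09327008  0.43849645] [-1.50089075e+00  2.93544559e+01  9.35782280e+01 -2.05745173e-02
  5.70743138e+01  1.73758835e+00]
```

View pics/c.png

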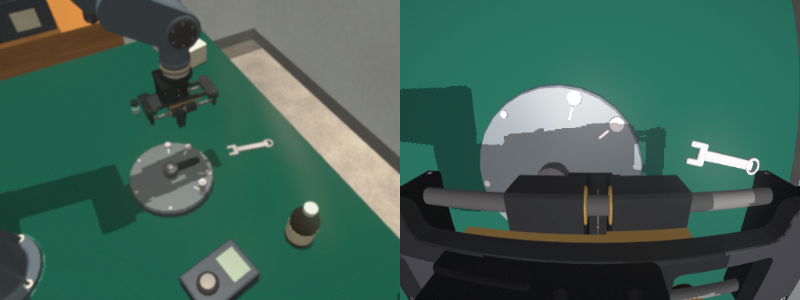

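The wrist and side views show the closed fingers clear of the lever's left (+y) side, between the left ports and the lever. Now I lower the fingers and approach the flank.

```bash
python3 -m jog '[[0,0,0,0.02,0,0,0],[0,0,0,0.05,0,0,0],[0,0,0,0.08,0,0,0],[0,0,0,0.105,0,0,0],[0,0,0,0.12,0,0,0],[0,0,0,0.1255,0,0,0],[0,-0.006,0,0.1255,0,0,0],[0,-0.012,0,0.1255,0,0,0],[0,-0.018,0,0.1255,0,0,0],[0,-0.022,0,0.1255,0,0,0],[0,-0.022,0,0.1255,0,0,0]]'
python3 - <<'E'
import numpy as np
from rig import bot
s=bot.read_state(); p=np.array(s['position']);R=np.array(s['tcp_rot']);d=R.T@(np.array([.4955,.0545,p[2]])-p); o,r=-d[0],-d[1]; print(o,r,s['joint_positions'])
o=o
for a in range(3,61,3):
    b=np.radians(a);x=o*np.cos(b)-r*np.sin(b)-o;y=o*np.sin(b)+r*np.cos(b)-r
    print(a,round(x,4),round(y,4))
E
```

```text
time_s: 4.8
position: [0.5565, 0.0738, 0.0583]
tcp_rot: [[0.058, 0.998, 0.0], [0.998, -0.058, -0.0], [0.0, 0.0, -1.0]]
force: [-0.0, 0.0, -0.8]
opening: 0.006
grasp_force: 0.0
0.02278900256626207 0.059826495992875386 [-3.85112115e+00  4.02002941e+01  9.88281410e+01  2.14708406e-03
  4.09488408e+01 -5.40303306e-01]
3 -0.0032 0.0011
6 -0.0064 0.0021
9 -0.0096 0.0028
12 -0.0129 0.0034
15 -0.0163 0.0039
18 -0.0196 0.0041
21 -0.023 0.0042
24 -0.0263 0.0041
27 -0.0296 0.0038
30 -0.033 0.0034
33 -0.0363 0.0028
36 -0.0395 0.002
39 -0.0427 0.001
42 -0.0459 -0.0001
45 -0.049 -0.0014
48 -0.052 -0.0029
51 -0.0549 -0.0045
54 -0.0578 -0.0062
57 -0.0606 -0.0081
60 -0.0632 -0.0102
```

```bash
python3 -m jog '[[0,-0.002,0,0,0,0,0],[0,-0.004,0,0,0,0,0],[0,-0.006,0,0,0,0,0],[0,-0.008,0,0,0,0,0]]'
python3 - <<'E'
import numpy as np
from rig import bot
s=bot.read_state(); p=np.array(s['position']);R=np.array(s['tcp_rot']);d=R.T@(np.array([.4955,.0545,p[2]])-p); o,r=-d[0],-d[1]; print(o,r,s['force'])
for a in range(3,61,3):
    b=np.radians(a);x=o*np.cos(b)-r*np.sin(b)-o;y=o*np.sin(b)+r*np.cos(b)-r
    print(a,round(x,4),round(y,4))
E
```

```text
time_s: 5.3
position: [0.5564, 0.0671, 0.0581]
tcp_rot: [[0.058, 0.998, 0.001], [0.998, -0.058, 0.001], [0.001, 0.001, -1.0]]
force: [1.6, 4.0, -0.0]
opening: 0.007
grasp_force: 2.5
0.016060361563477153 0.0600775784073484 [ 1.62574127  4.00626568 -0.01528894]
3 -0.0032 0.0008
6 -0.0064 0.0013
9 -0.0096 0.0018
12 -0.0128 0.002
15 -0.0161 0.0021
18 -0.0194 0.002
21 -0.0226 0.0018
24 -0.0258 0.0013
27 -0.029 0.0007
30 -0.0322 -0.0
33 -0.0353 -0.0009
36 -0.0384 -0.002
39 -0.0414 -0.0033
42 -0.0443 -0.0047
45 -0.0472 -0.0062
48 -0.05 -0.0079
51 -0.0526 -0.0098
54 -0.0552 -0.0118
57 -0.0577 -0.0139
60 -0.0601 -0.0161
```

```bash
python3 -m jog '[[0,-0.0032,0.0008,0,0,0,3],[0,-0.0064,0.0013,0,0,0,6],[0,-0.0096,0.0018,0,0,0,9],[0,-0.0128,0.002,0,0,0,12],[0,-0.0161,0.0021,0,0,0,15],[0,-0.0194,0.002,0,0,0,18],[0,-0.0226,0.0018,0,0,0,21],[0,-0.0258,0.0013,0,0,0,24],[0,-0.029,0.0007,0,0,0,27],[0,-0.0322,0,0,0,0,30],[0,-0.0353,-0.0009,0,0,0,33],[0,-0.0384,-0.002,0,0,0,36],[0,-0.0414,-0.0033,0,0,0,39],[0,-0.0443,-0.0047,0,0,0,42],[0,-0.0472,-0.0062,0,0,0,45],[0,-0.05,-0.0079,0,0,0,48],[0,-0.05,-0.0079,0,0,0,48]]'
cat > m.py <<'E'
from h import *
s=bot.read_state(); p=np.array(s['position']);R=np.array(s['tcp_rot']);C=np.array([.4955,.0545,p[2]]);d=R.T@(C-p); print(s['time_s'],'o,r',-d[:2],'yaw-90',np.degrees(np.arctan2(R[1,0],R[0,0]))-90)
for c in ['top','side']:
    im,W,i=cloud(c); cv2.imwrite(f'pics/{c}_{int(s["time_s"]*10)}.png',im)
    print(c,i['world_to_cam'] is None)
    x,y=W[...,0],W[...,1]
    for t in ['lever_tip','lever_aim','lever_pivot']:
        r=models.tip_of(c,t)
        print(t,[(np.round(q['xyz'],4).tolist(),round(q['p'],2),round(float(np.degrees(np.arctan2(q['xyz'][1]-C[1],q['xyz'][0]-C[0]))),1)) for q in r[:2]])
    r=models.outline_of(c,'lever')
    if r:
        m=r[0]['mask']; rr=np.hypot(x-C[0],y-C[1]); k=m&(rr>.028)&(rr<.085)&(abs(W[...,2]-.062)<.005); A=W[k][:,:2].astype(np.float32)
        print('mask',r[0]['p'],k.sum())
        if k.sum()>10:
            l=cv2.fitLine(A,cv2.DIST_HUBER,0,.001,.001).ravel(); print(l,np.degrees(np.arctan2(l[1],l[0])), 'mean dir',np.degrees(np.arctan2(*(A.mean(0)-C[:2])[::-1])))
E
python3 m.py
```

```text
time_s: 7.42
position: [0.5453, 0.0173, 0.0581]
tcp_rot: [[0.781, 0.625, 0.0], [0.625, -0.781, 0.001], [0.001, -0.0, -1.0]]
force: [0.7, 4.9, -0.5]
opening: 0.007
grasp_force: 1.6
7.425 o,r [0.0156888  0.06015484] yaw-90 -51.31964802564949
top False
lever_tip []
lever_aim []
lever_pivot []
side False
lever_tip [([0.5432, -0.0178, 0.0612], 0.65, -56.6)]
lever_aim [([0.5576, -0.031, 0.041], 0.84, -54.0)]
lever_pivot [([0.4971, 0.0524, 0.0599], 0.77, -52.7)]
mask 0.96 155
[ 0.6208364  -0.78394014  0.5255628   0.00636003] -51.622757 mean dir -58.01593051685635
```

```bash
python3 -m jog '[[0,-0.0026,0.0006,0,0,0,2.5],[0,-0.0053,0.0011,0,0,0,5],[0,-0.0053,0.0011,0,0,0,5],[0,0.004,0.0011,0,0,0,5],[0,0.014,0.0011,0,0,0,5],[0,0.03,0.001,-0.01,0,0,5],[0,0.06,0.001,-0.04,0,0,5],[0,0.11,0.001,-0.07,0,0,5],[0,0.15,0.001,-0.07,0,0,5],[0,0.15,0.001,-0.07,0,0,5]]'; python3 m.py; ls pics
```

```text
time_s: 9.18
position: [0.6657, 0.1117, 0.1288]
tcp_rot: [[0.83, 0.558, 0.004], [0.558, -0.83, -0.0], [0.003, 0.003, -1.0]]
force: [-1.5, -0.6, -0.9]
opening: 0.008
grasp_force: 0.0
9.175 o,r [0.1731706  0.04743527] yaw-90 -56.10159855011107
top False
lever_tip [([0.5369, -0.0223, 0.0635], 0.8, -61.7)]
lever_aim [([0.5528, -0.0382, 0.0377], 0.81, -58.3)]
lever_pivot [([0.499, 0.0576, 0.0617], 0.58, 41.5)]
mask 0.87 151
[ 0.48937818 -0.8720717   0.52356184  0.00723333] -60.700275 mean dir -59.302851204503284
side False
lever_tip [([0.5417, -0.0231, 0.0614], 0.57, -59.2)]
lever_aim [([0.5497, -0.0385, 0.0371], 0.82, -59.8)]
lever_pivot [([0.4949, 0.0514, 0.0623], 0.88, -101.0)]
mask 0.81 166
[ 0.46360576 -0.8860416   0.52072376  0.00633099] -62.37997 mean dir -62.361086427229274
a.png
b.png
c.png
side_74.png
side_91.png
top.png
top_74.png
top_91.png
```

```bash
cat > ov.py <<'E'
from h import *
import sys
t=sys.argv[1]; th=float(sys.argv[2])
B={'top':(.0012,.0010),'side':(-.0009,-.0010)}; out=[]
for c in ['top','side']:
    i=viewer.camera_info(c); M=i['world_to_cam']; im=cv2.imread(f'pics/{c}_{t}.png')
    print(c,'cam at',np.linalg.inv(M)[:3,3].round(2))
    def pr(P):
        q=(np.c_[P,np.ones(len(P))]@M.T)[:,:3]; return np.c_[q[:,0]/q[:,2]*i['fx']+i['cx'],q[:,1]/q[:,2]*i['fy']+i['cy']]
    C=np.array([.4955,.0545])+B[c]
    # rectify the lever-top plane, with y along the target direction: 5 px per mm
    a=np.radians(th); e=np.array([np.cos(a),np.sin(a)]); n=np.array([-e[1],e[0]])
    w=lambda r,s,z:np.r_[C+r*e+s*n,z]
    S=3
    src=pr(np.array([w(.13,.04,.062),w(.13,-.04,.062),w(-.03,-.04,.062),w(-.03,.04,.062)])).astype(np.float32)
    dst=np.array([[0,0],[80*S,0],[80*S,160*S],[0,160*S]],np.float32)
    H=cv2.getPerspectiveTransform(src,dst); o=cv2.warpPerspective(im,H,(80*S,160*S),flags=cv2.INTER_CUBIC)
    g=o.max(2).astype(float)
    for r in range(34,86,10):
        row=g[int((130-r)*S)-3:int((130-r)*S)+4].mean(0); thr=(row[60:180].min()+np.percentile(row,80))/2
        k=np.where(row<thr)[0]; k=k[(k>40)&(k<200)]; print(r,'edges mm',40-k.min()/S if len(k) else None,40-(k.max()+1)/S if len(k) else None)
    for r in (20,99): cv2.line(o,(0,(130-r)*S),(80*S,(130-r)*S),(0,255,0),1)
    for s in (-8,0,8): cv2.line(o,((40-s)*S,0),((40-s)*S,160*S),(0,0,255) if s==0 else (255,0,0),1)
    # column top outline at 85 mm
    ang=np.linspace(0,2*np.pi,40); P=np.array([w(.11+.011*np.cos(b),.011*np.sin(b),.085) for b in ang])
    cv2.polylines(o,[cv2.perspectiveTransform(pr(P)[None].astype(np.float32),H).astype(int)[0]],True,(0,255,255),1)
    out.append(o)
cv2.imwrite(f'pics/ov_{t}.png',np.hstack(out))
E
python3 ov.py 91 -60.3
```

```text
top cam at [0.47 0.04 1.01]
34 edges mm 26.333333333333336 -17.333333333333336
44 edges mm 26.333333333333336 -9.333333333333336
54 edges mm 26.333333333333336 -8.666666666666664
64 edges mm 7.333333333333336 -9.666666666666664
74 edges mm 6.666666666666664 -9.333333333333336
84 edges mm 4.0 -6.666666666666664
side cam at [ 0.33 -0.49  0.84]
34 edges mm 8.666666666666668 -16.0
44 edges mm 7.666666666666664 -15.666666666666664
54 edges mm 8.333333333333332 -16.666666666666664
64 edges mm 11.333333333333332 -18.666666666666664
74 edges mm 7.333333333333336 -17.333333333333336
84 edges mm 5.0 -19.666666666666664
```

View pics/ov_91.png

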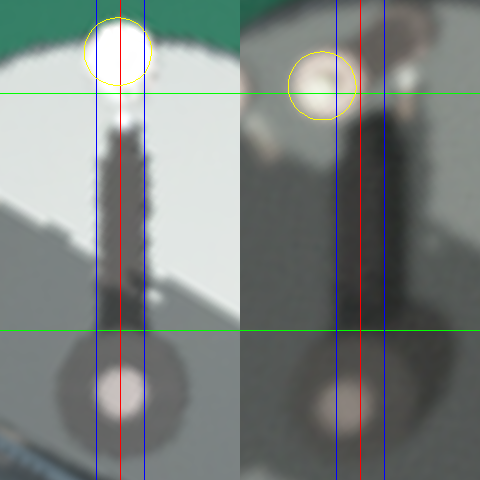

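The overlay shows the lever's centreline parallel to the target line within about 1°, and it points at the column (yellow outline centred at (118,52)). The lever is done; next is the button.

```bash
python3 -m jog '[[0,0,0,-0.03,0,0,0],[0,-0.02,0.01,-0.05,0,0,0],[0,-0.055,0.027,-0.05,0,0,0],[0,-0.095,0.046,-0.05,0,0,0],[0,-0.135,0.066,-0.05,0,0,0],[0,-0.175,0.085,-0.05,0,0,0],[0,-0.215,0.105,-0.05,0,0,0],[0,-0.255,0.125,-0.05,0,0,0],[0,-0.295,0.144,-0.05,0,0,0],[0,-0.335,0.164,-0.04,0,0,0],[0,-0.37,0.181,-0.02,0,0,0],[0,-0.395,0.193,0,0,0,0],[0,-0.403,0.197,0.02,0,0,0],[0,-0.403,0.197,0.02,0,0,0],[0,-0.403,0.197,0.02,0,0,0]]'
python3 - <<'E'
from h import *
p,W,i=cloud('side'); q,W2,j=cloud('top')
for c in ['side','top']: print(c,[(np.round(x['xyz'],4).tolist(),x['p']) for x in models.tip_of(c,'button_top')[:1]])
cv2.imwrite('pics/d.png',np.hstack([cv2.resize(p[180:384,180:452],(400,300)),cv2.resize(q[180:330,300:500],(400,300))]))
cv2.imwrite('pics/top_99.png',q);cv2.imwrite('pics/side_99.png',p)
E
python3 ov.py 99 -60.3
```

```text
time_s: 11.55
position: [0.4374, -0.2778, 0.1086]
tcp_rot: [[0.832, 0.555, 0.001], [0.555, -0.832, -0.0], [0.0, 0.001, -1.0]]
force: [0.1, -0.6, 0.2]
opening: 0.007
grasp_force: 0.0
side [([0.4416, -0.2764, 0.0724], 0.61)]
top [([0.4415, -0.2783, 0.0729], 0.42)]
top cam at [0.47 0.04 1.01]
34 edges mm 7.0 -9.333333333333336
44 edges mm 6.666666666666664 -9.333333333333336
54 edges mm 7.0 -8.666666666666664
64 edges mm 7.333333333333336 -9.666666666666664
74 edges mm 6.666666666666664 -9.333333333333336
84 edges mm 4.0 -6.666666666666664
side cam at [ 0.33 -0.49  0.84]
34 edges mm 26.333333333333336 -18.0
44 edges mm 26.333333333333336 -20.0
54 edges mm 26.333333333333336 -20.333333333333336
64 edges mm 26.333333333333336 -21.0
74 edges mm 26.333333333333336 -26.66666666666667
84 edges mm -4.666666666666664 -26.66666666666667
```

View pics/d.png

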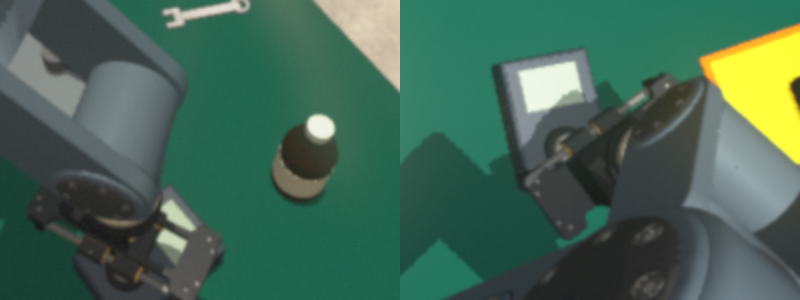

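View pics/ov_99.png

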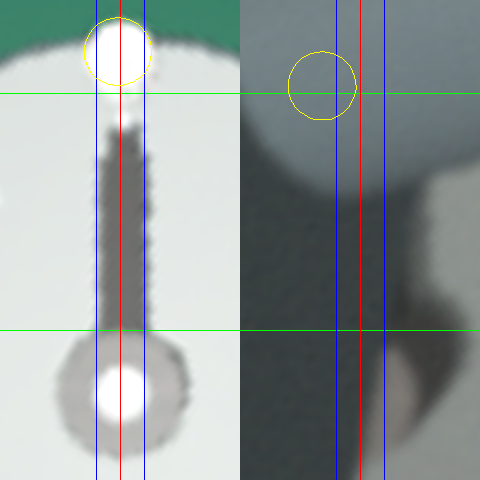

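The clear top view shows the lever offset constant from r=34 to 84 mm, so it is parallel to the line to the column. The gripper is above the button, about 4 mm off centre. Pressing now.

```bash
python3 -m jog '[[0,0.004,0.001,0.01,0,0,0],[0,0.004,0.001,0.02,0,0,0],[0,0.004,0.001,0.024,0,0,0],[0,0.004,0.001,0.027,0,0,0],[0,0.004,0.001,0.03,0,0,0],[0,0.004,0.001,0.032,0,0,0],[0,0.004,0.001,0.033,0,0,0],[0,0.004,0.001,0.033,0,0,0]]'
```

```text
time_s: 12.75
position: [0.4406, -0.2758, 0.0771]
tcp_rot: [[0.832, 0.555, -0.0], [0.555, -0.832, 0.0], [0.0, -0.0, -1.0]]
force: [-3.2, 5.3, 19.0]
opening: 0.005
grasp_force: 9.6
```

```bash
python3 -m jog '[[0,0,0,0,0,0,0],[0,0,0,-0.003,0,0,0],[0,0,0,-0.008,0,0,0],[0,0,0,-0.02,0,0,0],[0,0,0,-0.05,0,0,0],[0,0,0,-0.09,0,0,0],[0,-0.03,0.03,-0.13,0,0,0],[0,-0.07,0.07,-0.15,0,0,0],[0,-0.11,0.11,-0.15,0,0,0],[0,-0.14,0.14,-0.15,0,0,0],[0,-0.14,0.14,-0.15,0,0,0]]'
python3 - <<'E'
from h import *
p,W,i=cloud('side'); q,W2,j=cloud('top')
for w in (W,W2):
    m=(np.hypot(w[...,0]-.4413,w[...,1]+.2763)<.012); print(m.sum(),np.nanmedian(w[m][:,2]) if m.sum() else None)
cv2.imwrite('pics/e.png',np.hstack([cv2.resize(p,(400,300)),cv2.resize(q,(400,300))]))
for t in ['bottle','vial','wrench']: print(t,[np.round(x['xyz'],3).tolist() for x in models.tip_of('top',t)[:1]])
print(bot.read_state()['force'])
E
```

```text
time_s: 14.12
position: [0.4014, -0.4748, 0.2255]
tcp_rot: [[0.834, 0.552, 0.001], [0.552, -0.834, -0.004], [-0.001, 0.004, -1.0]]
force: [0.6, 0.7, -0.5]
opening: 0.002
grasp_force: 0.0
154 0.0722272569033835
84 0.0720478607321069
bottle [[0.719, -0.26, 0.002]]
vial [[0.5, 0.373, -0.0]]
wrench [[0.768, 0.047, -0.002]]
[-0.46525855  0.57702803 -0.01652996]
```

View pics/e.png

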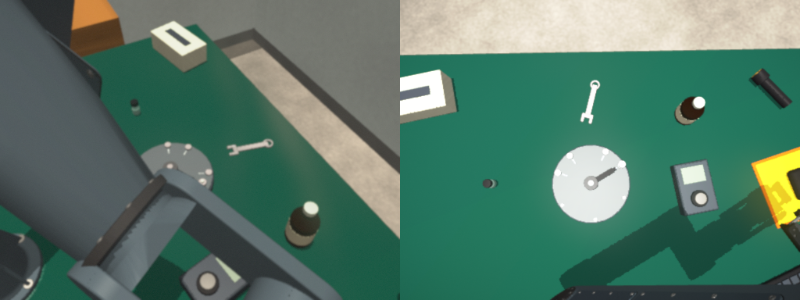

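The lever points at the column at (622,164) in the right half, the button is back up at 72 mm, and the loose things have not moved.

```bash
python3 -c "
from rig import workorder
print(workorder.hand_in())"
```

```text
the job is handed in; nothing more can be done
None
```

The lever was pushed round to point at the column (by the top camera, within about 1°), then the button was pressed to its stop and came back up; the bottle, vial and wrench are where they were, and the job was handed in at about 14 s.

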